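# Point out the pellet die parts in assembly order

## Task

Show the trainee how the steel pellet die goes together by pointing straight down at its parts in order: first the die body, then the spacer ring, then the plunger, each time holding the closed fingertips still over the middle of the part, about 3 cm above its top, for two full seconds. After each part, the last one included, raise the hand straight up a good 10 cm before going on or finishing. Touch nothing and shift nothing, and do not point at the pestle, the tape roll or the sample jar that stand among the parts.

Things in the scene. Friction and masses are not known exactly. Their poses are not given: they have to be found in the camera images.
- die_body_top (a point): Centre of the upper face of the pellet die body, a stout round bare-steel block standing upright, 46 mm high, with a wider 53 mm foot, a 43 mm barrel above it and a 13 mm bore in the top. The point lies on the bore's axis, 46 mm above the desk; z is up.
- die_ring_top (a point): Centre of the die's spacer ring, level with its upper face: a low flat bare-steel ring lying on the desk, 43 mm outside, 13 mm high, with a wide hole. The point lies in the middle of the hole, 13 mm above the desk; z is up.
- die_plunger_top (a point): Tip of the die plunger: a slim bare-steel pin 13 mm thick that stands up from a 26 mm round head, 48 mm high in all. The point is the centre of the pin's upper end, 48 mm above the desk; z is up.
- pestle_top (a point): Bystander: top of a stone pestle standing on its foot, a waisted rod with rounded ends, 27 mm wide, 72 mm high. The point is its highest point; z is up.
- tape_3_top (a point): Bystander: centre of a small roll of dark adhesive tape lying flat, 50 mm outside, 19 mm high. The point is in the middle of its hole, level with its upper face; z is up.
- jar_3_top (a point): Bystander: centre of the lid of a plastic sample jar, 51 mm wide, 46 mm high, with a screw lid as wide as the jar. The point is on top of the lid; z is up. The six things stand apart on the clear desk, in any order of places: five in front of the printer, one to the right of the keyboard, before the mug; centres at least 70 mm from each other.
Things that resemble listed ones, but are neither listed nor needed, are in the scene too. What is shaped like the part that bears die_body_top but red is not meant.

How it is judged (in metres and radians):
On the way, in this order (a step that is already met when the one before it is completed fails the run):
1. dwell with the grasp point within 25 mm sideways of the die body's axis and less than 85 mm above its top, for 1.5 s (horizontal distance between the grasp point and die_body_top below 0.025 m and z of the grasp point in the frame of die_body_top below 0.085 m), for 1.5 s.
2. raise the hand: grasp point more than 110 mm above the top of the body (z of the grasp point in the frame of die_body_top above 0.11 m), for 0.05 s.
3. dwell with the grasp point within 25 mm sideways of the die spacer ring's axis and less than 85 mm above its top, for 1.5 s (horizontal distance between the grasp point and die_ring_top below 0.025 m and z of the grasp point in the frame of die_ring_top below 0.085 m), for 1.5 s.
4. raise the hand: grasp point more than 110 mm above the top of the spacer ring (z of the grasp point in the frame of die_ring_top above 0.11 m), for 0.05 s.
5. dwell with the grasp point within 25 mm sideways of the die plunger's axis and less than 85 mm above its top, for 1.5 s (horizontal distance between the grasp point and die_plunger_top below 0.025 m and z of the grasp point in the frame of die_plunger_top below 0.085 m), for 1.5 s.
At the end, for the whole second after the job is handed in: The hand is raised, its grasp point more than 110 mm above the plunger's top; all six things stand upright (within 0.1 rad) within 5 mm of where they were (z of the grasp point in the frame of die_plunger_top above 0.11 m and distance of each of die_body_top, die_ring_top, die_plunger_top, pestle_top, tape_3_top, jar_3_top from where it was at the start of the episode below 0.005 m and angle between each of die_body_top, die_ring_top, die_plunger_top, pestle_top, tape_3_top, jar_3_top's own z axis and vertical below 0.1 rad); the robot touches nothing.
It fails at once if the fingers, hand or arm touch something (more than 0.5 N) (contact force between any of the fingers, the arm and anything else above 0.5 N).
It fails at once if one of the six things is shifted or lifted by more than 5 mm (distance of any of die_body_top, die_ring_top, die_plunger_top, pestle_top, tape_3_top, jar_3_top from where it was at the start of the episode above 0.005 m).
It fails at once if the hand points at the pestle: grasp point within 25 mm sideways of its middle and less than 70 mm above its top (horizontal distance between the grasp point and pestle_top below 0.025 m and z of the grasp point in the frame of pestle_top below 0.07 m).
It fails at once if the hand points at the tape roll: grasp point within 25 mm sideways of its middle and less than 70 mm above its top (horizontal distance between the grasp point and tape_3_top below 0.025 m and z of the grasp point in the frame of tape_3_top below 0.07 m).
It fails at once if the hand points at the sample jar: grasp point within 25 mm sideways of its middle and less than 70 mm above its top (horizontal distance between the grasp point and jar_3_top below 0.025 m and z of the grasp point in the frame of jar_3_top below 0.07 m).
It also fails if it takes over 58 s, if anything falls off the work surface, if the arm or the gripper's body presses on something with over 40 N, if the wrist force passes 120 N, or if a joint passes its speed limit or range.

## Robot

A 6-joint arm with a two-finger parallel gripper is mounted at the origin on a cart in front of the work surface, level with it; the furniture and walls round the work are solid. World frame = base frame: x ahead of the robot, y to its left, z up, the work surface at z = 0. Lengths are in mm, angles in degrees, forces in N, time in s.
With the tool pointing down it reaches from about 300 to 850 mm from the base axis. Payload 4.2 kg.
Tool frame: the origin (TCP) lies at the very end of the fingers, on their centre line; the grasp point (between the pads) lies 19 mm behind it (env.grip_depth is the distance from the TCP to the grasp point, in mm); z points along the fingers, y is the line along which they close (so a half turn about z gives the same grasp; the last joint's range is limited). The gripper opens to 91 mm and grips with 3 to 60 N. Pads are 32 mm wide; open, the fingers measure 118 mm over their backs; the gripper's body (76 mm by 178 mm) begins 60 mm behind the grasp point.
Start: joints at [-68.01, 18.312, 89.639, -0, 72.044, -1.146], TCP at [225.931, -528.771, 213.976] pointing down, gripper open.
Joint ranges: [-177.97, 177.97], [-48.28, 115.42], [12.27, 149.76], [-77.06, 257.06], [2.81, 150.46], [-146.56, 146.56]. Speed limits (degrees/s): [147.25, 147.25, 180, 180, 180, 180].

## Interface

Orientations are given as [roll, pitch, yaw] about the fixed x, y, z axes, in that order (R = Rz(yaw) Ry(pitch) Rx(roll)).
In Python, from workcell import env, cams gives the robot as it stands.
- The arm moves only by the tool apply_moves, never from a script. Its argument "deltas" is a list of rows, each a list of 5 numbers: the shift along the tool's x, y, z in m, then the turn about the tool's z in rad, then the opening, from -1 (shut) to 1 (fully open), so that 0 is half open. In form: [[tx, ty, tz, roll, gripper], ...]. A call has 1 to 5 rows; each row is the pose to reach, as a shift and turn from the pose commanded when the call began, along the tool's axes at that moment; what a row does not reach only later rows make up. A row lasts 1/10 s, in which the tool goes at most 50 mm and 8.59 degrees, less where a joint would pass 70% of its speed; a pose out of reach is approached as far as the arm can. A call with a gripper value outside its range is refused whole. The fingers move at their own pace and stop on an object; "grip_force" is the grip in N (left out, the last holds). Time passes only in rows, so rows that repeat a pose let the fingers close. It gives the time, the measured TCP pose, the force, the opening and the grip force at its end, in the units of the state.
- env.state(): the state, without advancing time (a new reading comes with each control period).
- cams.grab_frame(name): name is "scene" or "top" or "wrist"; returns the picture (420x560x3 uint8, blue, green, red); there is no depth.
- cams.get_calibration(name): a dict with "mtx" (3x3 intrinsics, pixels), "k1" (the pictures are not rectified: a ray, as slopes to the right and down, at radius r is drawn at 1 + k1 r^2 times it, then the intrinsics apply), "eye" and "attitude" of the camera in the world; the wrist camera has in their place "tool_from_camera" (4x4, takes a point from camera to tool coordinates, whose origin is the TCP and whose axes are the flange's). Camera axes: x right, y down, z forward; pixel columns grow to the right and rows downward; lengths in mm; the calibration is good to about 2 mm. A picture is of the moment at which its call begins: read the wrist's pose just before it. get_calibration takes no time and is no camera call.
- env.job_done(): hands the job in; it is judged then, once.
The state is a dict: "time_s": time; "qpos": joint angles; "qvel": joint speeds; "effort": joint torques, N m; "ee_pos": TCP position; "ee_rot": TCP orientation; "force": force on the tool from outside, world axes, zero at the start; "torque": the same for the moment, N m; "gripper_width": finger opening in mm; "gripper_force": force on a finger pad.
Only numpy, scipy, OpenCV 4.12 (cv2) and the standard library are available. Lean on these libraries where they do the work, as an engineer would, in place of code of your own. Each camera call takes 0.05 s, during which the arm holds its last target. There are 200 camera calls.

## Working session

There is one attempt and no reset: what is moved stays moved. The work goes in short steps, Python scripts to look and compute and a tool call to move; the robot and the scene stay as the last step left them, time stands still between calls to the robot, and variables do not carry over. Pictures are saved under pics/ and viewed, at most 10 in all, crops included, and the job is handed in when it is done.

Besides the shell and the picture viewer there is one more tool, called after "Call:" as name([rows], argument=value, ...), one row to a line, values as JSON. apply_moves: Moves the arm, as the interface text tells. Its arguments: {"type":"object","properties":{"deltas":{"type":"array"},"grip_force":{"type":"number"}},"required":["deltas"]}

```bash
mkdir -p pics
python3 - <<'E'
from workcell import env,cams
import cv2
for n in("top","scene"):
    cv2.imwrite(f"pics/{n}0.png",cams.grab_frame(n))
    c=cams.get_calibration(n);print(n,c)
s=env.state();print(s["time_s"],s["ee_pos"],s["ee_rot"],s["gripper_width"])
E
```

```text
top {'mtx': array([[431.59516651,   0.        , 276.22494473],
       [  0.        , 431.59516651, 212.63143668],
       [  0.        ,   0.        ,   1.        ]]), 'k1': 0.017972935321096794, 'eye': array([ 276.32614134,   -1.74564184, 1213.32761483]), 'attitude': array([-171.17276036,   -0.37170729,  -89.69650383])}
scene {'mtx': array([[459.82311172,   0.        , 279.63015116],
       [  0.        , 459.82311172, 200.36083913],
       [  0.        ,   0.        ,   1.        ]]), 'k1': 0.02475642572193578, 'eye': array([-404.56401341,  611.74545022,  787.20044914]), 'attitude': array([-123.81519122,   -0.38925709, -124.7373614 ])}
0.1 [ 225.74124572 -528.33022122  213.21993829] [-1.79907776e+02  4.18941379e-04  2.31373167e+01] 91.44362982950311
```

View pics/top0.png

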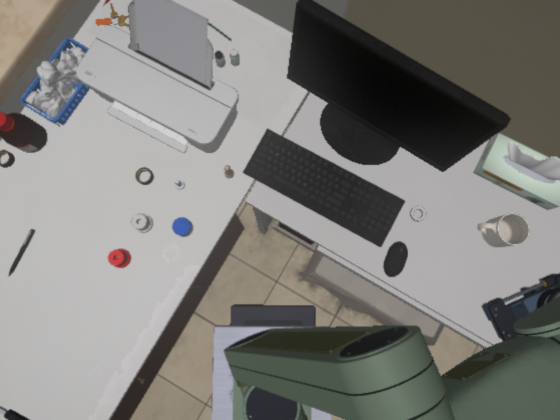

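View pics/scene0.png

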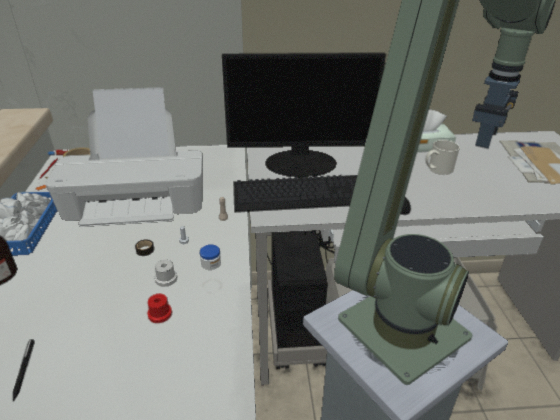

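The top view shows the steel body at about (141,222), the plunger at (180,184) and the ring at (418,213), right of the keyboard. The bystanders are the tape at (145,175), the jar at (182,227) and the pestle at (228,171). The red look-alike is at (118,258). Next I'll enlarge the crops and compute positions.

```bash
cat > h.py <<'E'
import numpy as np,cv2
from scipy.spatial.transform import Rotation as R
from workcell import env,cams
def rays(K,k1,uv):
    d=(np.array(uv,float)-K[:2,2])/np.diag(K)[:2]; u=d.copy()
    for _ in range(10): u=d/(1+k1*(u**2).sum(-1,keepdims=True))
    return np.c_[u,np.ones(len(u))]
def plane(eye,Rm,c,uv,z):
    r=rays(c["mtx"],c["k1"],uv)@Rm.T
    return eye+r*((np.array(z)-eye[2])/r[:,2])[:,None]
def fixed(n,uv,z):
    c=cams.get_calibration(n)
    return plane(c["eye"],R.from_euler("xyz",c["attitude"],degrees=True).as_matrix(),c,uv,z)
def wrist(T,uv,z):
    c=cams.get_calibration("wrist"); M=T@c["tool_from_camera"]
    return plane(M[:3,3],M[:3,:3],c,uv,z)
def pose():
    s=env.state();T=np.eye(4);T[:3,:3]=R.from_euler("xyz",s["ee_rot"],degrees=True).as_matrix();T[:3,3]=s["ee_pos"];return T
E
python3 - <<'E'
from h import *
P=dict(body=((141,221),(165,264),46),plunger=((180,183),(183,227),48),ring=((418,213),None,13),pestle=((228,170),(223,198),72),tape=((145,175),(145,246),19),jar=((182,227),(210,251),46),red=((118,257),(157,299),46),mug=((503,230),None,80),kbdcorner=((402,205),None,20),mouse=((396,258),None,30))
for k,(a,b,z) in P.items():
    print(k,fixed("top",[a],[z])[0].round(),fixed("scene",[b],[z])[0].round() if b else "")
a=cv2.imread("pics/top0.png")
x=cv2.resize(a[150:280,90:250],None,fx=3.5,fy=3.5,interpolation=3);y=cv2.resize(a[170:300,390:450],None,fx=3.5,fy=3.5,interpolation=3)
cv2.imwrite("pics/c.png",np.hstack([x,y]))
print(cams.get_calibration("wrist"))
E
```

```text
body [432. 359.  46.] [431. 360.  46.]
plunger [538. 257.  48.] [539. 263.  48.]
ring [ 464. -408.   13.] 
pestle [570. 123.  72.] [569. 124.  72.]
tape [567. 363.  19.] [556. 365.  19.]
jar [417. 247.  46.] [413. 249.  46.]
red [335. 415.  46.] [334. 419.  46.]
mug [ 410. -606.   80.] 
kbdcorner [ 486. -361.   20.] 
mouse [ 337. -336.   30.] 
{'mtx': array([[340.43410272,   0.        , 276.36040389],
       [  0.        , 340.43410272, 205.19961365],
       [  0.        ,   0.        ,   1.        ]]), 'k1': -0.016569463060137783, 'tool_from_camera': array([[ 1.61545019e-03, -9.69903520e-01, -2.43484194e-01,
         6.89971460e+01],
       [ 9.99998380e-01,  1.76003141e-03, -3.76258860e-04,
        -6.87514465e-01],
       [ 7.93474621e-04, -2.43483192e-01,  9.69904792e-01,
        -1.71232169e+02],
       [ 0.00000000e+00,  0.00000000e+00,  0.00000000e+00,
         1.00000000e+00]])}
```

View pics/c.png

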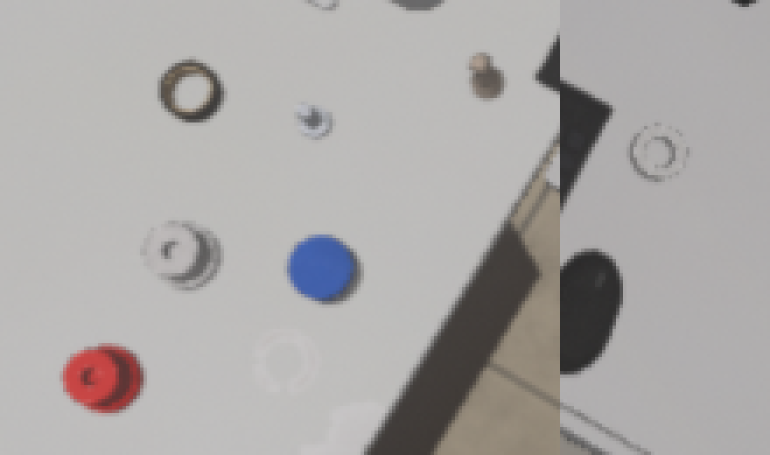

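The steel body's bore is at about (138,221) in the top image. The ring right of the keyboard is at (418,213), and the plunger pin is at (179,184). I'll close the fingers and plan the swing, taking wrist pictures on the way.

Run:
```python
from h import *
print("monitor edge z100,z300",fixed("top",[(290,75),(450,165),(290,75),(450,165)],[100,100,300,300]).round())
T=pose();p=T[:3,3]
for w in [(420,-350,240),(430,0,240),(432,300,240),(432,364,76)]:
    print(w,((T[:3,:3].T@(np.array(w)-p))/1000).round(4)); p=np.array(w)
```

```text
monitor edge z100,z300 [[ 831.  -44.  100.]
 [ 580. -469.  100.]
 [ 732.  -36.  300.]
 [ 526. -385.  300.]]
(420, -350, 240) [ 0.2487 -0.0877 -0.0266]
(430, 0, 240) [ 0.1467 -0.3179  0.0005]
(432, 300, 240) [ 0.1197 -0.2751  0.0004]
(432, 364, 76) [ 0.0251 -0.0586  0.1641]
```

Call:
apply_moves([
  [0.046, -0.016, -0.005, 0, -1],
  [0.092, -0.032, -0.01, 0, -1],
  [0.138, -0.048, -0.016, 0, -1],
  [0.184, -0.064, -0.022, 0, -1],
  [0.23, -0.08, -0.027, 0, -1],
], grip_force=5)

```text
time_s: 0.6
ee_pos: [407.0, -363.3, 241.0]
ee_rot: [-180.0, 0.0, 23.1]
force: [0.7, -0.3, -0.1]
gripper_width: 54.0
gripper_force: 0.0
```

Call:
apply_moves([
  [0, 0, 0, 0, -1],
  [0, 0, 0, 0, -1],
  [0, 0, 0, 0, -1],
])

```text
time_s: 0.9
ee_pos: [405.2, -365.3, 240.5]
ee_rot: [-180.0, 0.1, 23.1]
force: [-0.7, 0.9, 0.6]
gripper_width: 30.2
gripper_force: 0.0
```

Run:
```python
from h import *
T=pose();print(T.round(3),env.state()["qpos"])
np.save("T1.npy",T);cv2.imwrite("pics/w1.png",cams.grab_frame("wrist"))
```

```text
[[ 9.20000e-01  3.92000e-01 -1.00000e-03  4.05154e+02]
 [ 3.92000e-01 -9.20000e-01  0.00000e+00 -3.65298e+02]
 [-1.00000e-03 -1.00000e-03 -1.00000e+00  2.40492e+02]
 [ 0.00000e+00  0.00000e+00  0.00000e+00  1.00000e+00]] [-4.32220712e+01  1.47685394e+01  9.08291690e+01 -4.13461756e-02
  7.44573031e+01  2.36891795e+01]
```

View pics/w1.png

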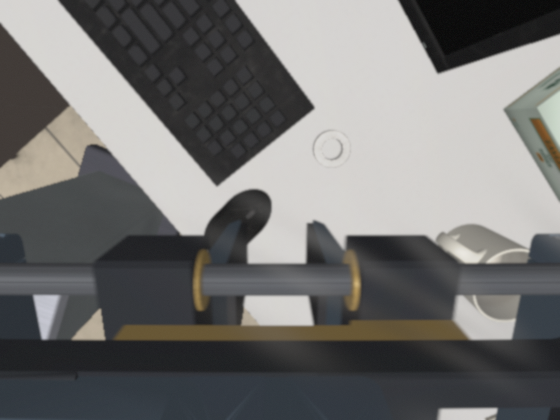

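The wrist view shows the spacer ring at (331.5,149), the mug at about (500,270) and the monitor corner at (438,72). The fingers are still closing.

Run:
```python
from h import *
T=np.load("T1.npy")
print(wrist(T,[(331.5,149),(438,72),(438,72),(440,237),(500,225)],[13,100,60,90,90]).round())
p=np.array([420-15,-365.3,240.5])
for w in [(430,0,240),(432,270,240)]:
    print(w,((T[:3,:3].T@(np.array(w)-p))/1000).round(4)); p=np.array(w)
```

```text
[[ 463. -409.   13.]
 [ 560. -450.  100.]
 [ 572. -464.   60.]
 [ 428. -533.   90.]
 [ 463. -582.   90.]]
(430, 0, 240) [ 0.1663 -0.3262  0.0005]
(432, 270, 240) [ 0.1078 -0.2476  0.    ]
```

Call:
apply_moves([
  [0.02, -0.04, 0, 0, -1],
  [0.04, -0.08, 0, 0, -1],
  [0.06, -0.12, 0, 0, -1],
  [0.08, -0.16, 0, 0, -1],
  [0.1, -0.2, 0, 0, -1],
])

```text
time_s: 1.45
ee_pos: [418.5, -141.3, 240.8]
ee_rot: [180.0, 0.0, 22.9]
force: [0.7, 0.9, 0.1]
gripper_width: 0.2
gripper_force: 0.0
```

Call:
apply_moves([
  [0.018, -0.04, 0, 0, -1],
  [0.036, -0.08, 0, 0, -1],
  [0.054, -0.12, 0, 0, -1],
  [0.072, -0.16, 0, 0, -1],
  [0.09, -0.2, 0, 0, -1],
])

```text
time_s: 1.95
ee_pos: [423.4, 78.0, 240.9]
ee_rot: [180.0, -0.0, 23.0]
force: [1.1, -0.1, 0.5]
gripper_width: 0.4
gripper_force: 0.0
```

Call:
apply_moves([
  [0.017, -0.04, 0, 0, -1],
  [0.034, -0.08, 0, 0, -1],
  [0.05, -0.12, 0, 0, -1],
  [0.067, -0.15, 0, 0, -1],
  [0.067, -0.15, 0, 0, -1],
])

```text
time_s: 2.45
ee_pos: [427.1, 244.1, 240.4]
ee_rot: [-179.9, -0.0, 23.2]
force: [0.2, -1.1, -0.8]
gripper_width: 0.7
gripper_force: 0.0
```

Call:
apply_moves([
  [0, 0, 0, 0, -1],
  [0, 0, 0, 0, -1],
  [0, 0, 0, 0, -1],
])

```text
time_s: 2.75
ee_pos: [426.4, 240.4, 241.0]
ee_rot: [180.0, 0.0, 23.0]
force: [-0.1, 0.1, 0.5]
gripper_width: 0.1
gripper_force: 0.0
```

Run:
```python
from h import *
T=pose();print(T.round(3),env.state()["qpos"].round(1))
np.save("T2.npy",T);cv2.imwrite("pics/w2.png",cams.grab_frame("wrist"))
```

```text
[[ 9.20000e-01  3.91000e-01  0.00000e+00  4.26408e+02]
 [ 3.91000e-01 -9.20000e-01 -0.00000e+00  2.40416e+02]
 [-0.00000e+00  0.00000e+00 -1.00000e+00  2.40978e+02]
 [ 0.00000e+00  0.00000e+00  0.00000e+00  1.00000e+00]] [28.1  9.6 97.6 -0.  72.8 95.1]
```

View pics/w2.png

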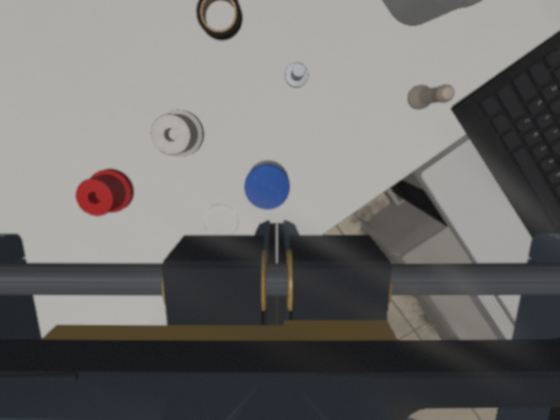

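This wrist view shows the body's bore at (172,133), the plunger tip at (298,71), the jar at (267,187), the pestle tip at (444,93) and the tape at (219,14).

Run:
```python
from h import *
T=np.load("T2.npy")
P=wrist(T,[(172,133),(298,71),(267,187),(444,93),(219,14)],[46,48,46,72,19]);print(P.round())
p=T[:3,3]
b=P[0]
for w in [(b[0],b[1],170),(b[0],b[1],78)]:
    print(w,((T[:3,:3].T@(np.array(w)-p))/1000).round(4)); p=np.array(w)
```

```text
[[434. 364.  46.]
 [542. 267.  48.]
 [420. 250.  46.]
 [576. 131.  72.]
 [565. 366.  19.]]
(np.float64(434.0240748599741), np.float64(364.27859682341045), 170) [ 0.0554 -0.1111  0.0709]
(np.float64(434.0240748599741), np.float64(364.27859682341045), 78) [ 0.    -0.     0.092]
```

Call:
apply_moves([
  [0.014, -0.028, 0.01, 0, -1],
  [0.028, -0.056, 0.02, 0, -1],
  [0.042, -0.084, 0.04, 0, -1],
  [0.055, -0.111, 0.06, 0, -1],
  [0.055, -0.111, 0.071, 0, -1],
])

```text
time_s: 3.3
ee_pos: [433.1, 367.4, 168.1]
ee_rot: [-180.0, 0.1, 23.2]
force: [-0.0, -0.7, 0.3]
gripper_width: 0.4
gripper_force: 0.0
```

Call:
apply_moves([
  [0, 0, 0, 0, -1],
  [0, 0, 0, 0, -1],
  [0, 0, 0, 0, -1],
])

```text
time_s: 3.6
ee_pos: [433.8, 364.8, 171.2]
ee_rot: [-180.0, -0.1, 23.1]
force: [-0.2, -0.9, 0.5]
gripper_width: 0.4
gripper_force: 0.0
```

Run:
```python
from h import *
T=pose();print(T[:3,3].round(1))
np.save("T3.npy",T);cv2.imwrite("pics/w3.png",cams.grab_frame("wrist"))
```

```text
[433.8 364.8 171.2]
```

View pics/w3.png

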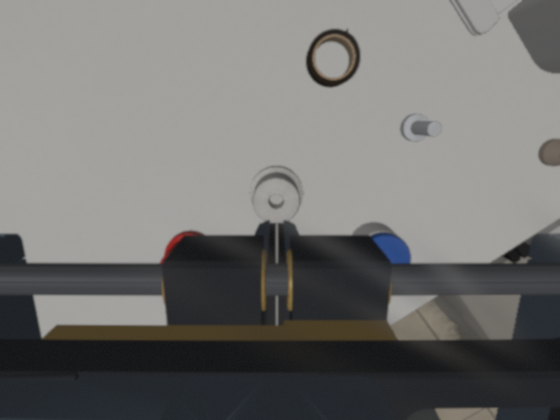

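The bore is at (276,200), right in front of the fingertips, and the plunger tip is at (434,128).

Run:
```python
from h import *
T=np.load("T3.npy")
P=wrist(T,[(276,200),(434,128),(333,57)],[46,48,19]);print(P.round(1))
print((T[:3,:3].T@(P[0]-T[:3,3])).round(1),(T[:3,:3].T@(P[1]-T[:3,3])).round(1))
```

```text
[[433.  365.7  46. ]
 [543.7 267.4  48. ]
 [566.8 368.   19. ]]
[ -0.6  -1.1 125.2] [ 62.7 132.6 123.3]
```

Call:
apply_moves([
  [0, 0, 0.03, 0, -1],
  [0, 0, 0.06, 0, -1],
  [0, 0, 0.08, 0, -1],
  [0, 0, 0.09, 0, -1],
  [0, 0, 0.093, 0, -1],
])

```text
time_s: 4.15
ee_pos: [433.2, 365.1, 76.7]
ee_rot: [180.0, 0.0, 23.1]
force: [-0.1, -0.8, -0.4]
gripper_width: 0.4
gripper_force: 0.0
```

Call:
apply_moves([
  [0, 0, 0, 0, -1],
  [0, 0, 0, 0, -1],
  [0, 0, 0, 0, -1],
  [0, 0, 0, 0, -1],
  [0, 0, 0, 0, -1],
])

```text
time_s: 4.65
ee_pos: [433.4, 365.7, 77.4]
ee_rot: [-180.0, -0.0, 23.1]
force: [-0.0, -0.1, 0.1]
gripper_width: 0.4
gripper_force: 0.0
```

Call:
apply_moves([
  [0, 0, 0, 0, -1],
  [0, 0, 0, 0, -1],
  [0, 0, 0, 0, -1],
  [0, 0, 0, 0, -1],
  [0, 0, 0, 0, -1],
])

```text
time_s: 5.15
ee_pos: [433.2, 365.6, 76.9]
ee_rot: [180.0, 0.0, 23.1]
force: [0.8, 0.1, 0.6]
gripper_width: 0.6
gripper_force: 0.0
```

Call:
apply_moves([
  [0, 0, 0, 0, -1],
  [0, 0, 0, 0, -1],
  [0, 0, 0, 0, -1],
  [0, 0, 0, 0, -1],
  [0, 0, 0, 0, -1],
])

```text
time_s: 5.65
ee_pos: [433.2, 365.6, 76.9]
ee_rot: [180.0, 0.0, 23.1]
force: [-0.8, 0.0, 0.1]
gripper_width: 0.4
gripper_force: 0.0
```

Call:
apply_moves([
  [0, 0, 0, 0, -1],
  [0, 0, 0, 0, -1],
  [0, 0, 0, 0, -1],
  [0, 0, 0, 0, -1],
  [0, 0, 0, 0, -1],
])

```text
time_s: 6.15
ee_pos: [433.2, 365.6, 76.9]
ee_rot: [180.0, 0.0, 23.1]
force: [-0.7, -0.2, 0.0]
gripper_width: 0.7
gripper_force: 0.0
```

Call:
apply_moves([
  [0, 0, 0, 0, -1],
  [0, 0, 0, 0, -1],
  [0, 0, 0, 0, -1],
  [0, 0, 0, 0, -1],
  [0, 0, 0, 0, -1],
])

```text
time_s: 6.65
ee_pos: [433.2, 365.6, 76.9]
ee_rot: [180.0, -0.0, 23.1]
force: [-0.1, -0.3, 0.4]
gripper_width: 0.5
gripper_force: 0.0
```

Call:
apply_moves([
  [0, 0, -0.04, 0, -1],
  [0, 0, -0.08, 0, -1],
  [0, 0, -0.12, 0, -1],
  [0, 0, -0.15, 0, -1],
  [0, 0, -0.16, 0, -1],
])

```text
time_s: 7.15
ee_pos: [434.4, 366.6, 240.7]
ee_rot: [-179.9, -0.4, 23.1]
force: [0.4, 0.4, 0.6]
gripper_width: 0.4
gripper_force: 0.0
```

Call:
apply_moves([
  [-0.017, 0.041, 0, 0, -1],
  [-0.034, 0.082, 0, 0, -1],
  [-0.05, 0.123, 0, 0, -1],
  [-0.067, 0.164, 0, 0, -1],
  [-0.084, 0.205, 0, 0, -1],
])

```text
time_s: 7.65
ee_pos: [435.6, 142.2, 235.7]
ee_rot: [180.0, 0.1, 23.2]
force: [1.3, 0.1, 0.2]
gripper_width: 0.4
gripper_force: 0.0
```

Call:
apply_moves([
  [-0.017, 0.041, 0, 0, -1],
  [-0.034, 0.082, 0, 0, -1],
  [-0.05, 0.123, 0, 0, -1],
  [-0.067, 0.164, 0, 0, -1],
  [-0.084, 0.205, 0, 0, -1],
])

```text
time_s: 8.15
ee_pos: [438.9, -79.1, 235.8]
ee_rot: [-179.9, 0.1, 23.1]
force: [0.2, 0.1, 0.5]
gripper_width: 0.2
gripper_force: 0.0
```

Call:
apply_moves([
  [-0.017, 0.041, 0, 0.1, -1],
  [-0.034, 0.082, 0, 0.2, -1],
  [-0.05, 0.123, 0, 0.3, -1],
  [-0.067, 0.164, 0, 0.4, -1],
  [-0.084, 0.205, 0, 0.4, -1],
])

```text
time_s: 8.65
ee_pos: [442.3, -300.5, 235.6]
ee_rot: [-179.9, 0.1, 0.1]
force: [0.9, -0.6, 0.1]
gripper_width: 0.4
gripper_force: 0.0
```

Call:
apply_moves([
  [0, 0, 0, 0, -1],
  [0, 0, 0, 0, -1],
  [0, 0, 0, 0, -1],
])

```text
time_s: 8.95
ee_pos: [442.7, -297.8, 236.1]
ee_rot: [-179.9, 0.1, 0.3]
force: [-0.2, -0.4, 1.1]
gripper_width: 0.4
gripper_force: 0.0
```

Run:
```python
from h import *
T=pose();print(T[:3,3].round(1),env.state()["ee_rot"],env.state()["qpos"].round(1))
np.save("T4.npy",T);cv2.imwrite("pics/w4.png",cams.grab_frame("wrist"))
print((T[:3,:3].T@(np.array([463,-409,165])-T[:3,3])).round(1))
```

```text
[ 442.7 -297.8  236.1] [-1.79909629e+02  8.58336714e-02  2.51464143e-01] [-35.2  13.8  92.7   0.   73.5  54.6]
[ 19.9 111.4  70.9]
```

View pics/w4.png

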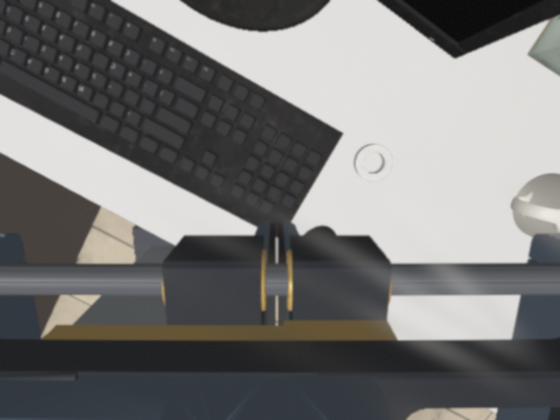

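The ring is now at (373.5,162), the monitor's lower corner at (457,57) and the mug handle at (515,205).

Run:
```python
from h import *
T1=np.load("T1.npy");T=np.load("T4.npy")
P=wrist(T,[(373.5,162)],[13])[0];print(P.round(1),(T[:3,:3].T@(P-T[:3,3])).round(1))
c=cams.get_calibration("wrist");
def pm(T):
    return np.linalg.inv(T@c["tool_from_camera"])[:3]
def tri(a,b):
    x=[rays(c["mtx"],c["k1"],[q])[0][:2].reshape(2,1) for q in(a,b)]
    X=cv2.triangulatePoints(pm(T1),pm(T),*x);return (X[:3]/X[3]).ravel().round()
print("ring",tri((331.5,149),(373.5,162)),"monitor",tri((438,72),(457,57)),"mug handle",tri((440,237),(514,204)))
```

```text
[ 464.2 -408.7   13. ] [ 21.4 111.4 222.9]
ring [ 463. -411.    3.] monitor [ 567. -459.   77.] mug handle [ 421. -565.   36.]
```

Run:
```python
from h import *
print(fixed("top",[(500,110),(500,110),(305,8),(450,165)],[350,420,420,77]).round())
```

```text
[[ 631. -475.  350.]
 [ 602. -436.  420.]
 [ 814.  -62.  420.]
 [ 586. -478.   77.]]
```

The monitor's top corner is at x ≥ 600, so there is clearance. I'll go over the ring, descend to 30 mm above its top and hold.

Call:
apply_moves([
  [0.005, 0.03, 0.01, 0, -1],
  [0.01, 0.06, 0.025, 0, -1],
  [0.016, 0.09, 0.045, 0, -1],
  [0.021, 0.111, 0.065, 0, -1],
  [0.021, 0.111, 0.07, 0, -1],
])

```text
time_s: 9.5
ee_pos: [464.3, -409.9, 164.3]
ee_rot: [-179.9, 0.2, 0.2]
force: [-0.2, -0.0, -0.6]
gripper_width: 0.6
gripper_force: 0.0
```

Call:
apply_moves([
  [0, 0, 0, 0, -1],
  [0, 0, 0, 0, -1],
  [0, 0, 0, 0, -1],
])

```text
time_s: 9.8
ee_pos: [465.0, -408.9, 168.5]
ee_rot: [179.9, -0.1, 0.3]
force: [0.2, 0.4, 0.7]
gripper_width: 0.4
gripper_force: 0.0
```

Run:
```python
from h import *
T=pose();print(T[:3,3].round(1))
np.save("T5.npy",T);cv2.imwrite("pics/w5.png",cams.grab_frame("wrist"))
```

```text
[ 465.  -408.9  168.5]
```

View pics/w5.png

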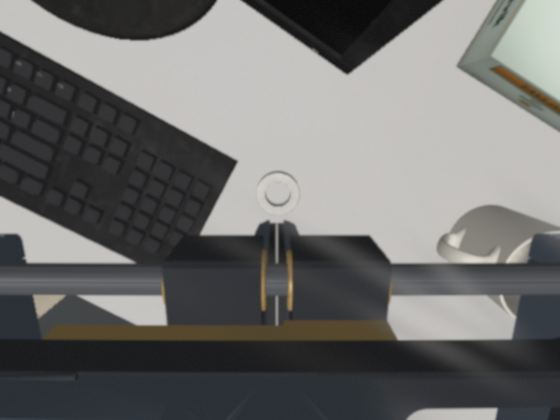

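The ring is at (278.5,192), on the finger centre line. The mug and monitor are clear of the gripper's descent, so I'll go down.

Call:
apply_moves([
  [0, 0, 0.035, 0, -1],
  [0, 0, 0.07, 0, -1],
  [0, 0, 0.1, 0, -1],
  [0, 0, 0.115, 0, -1],
  [0, 0, 0.121, 0, -1],
])

```text
time_s: 10.35
ee_pos: [464.0, -408.9, 44.9]
ee_rot: [-179.9, 0.1, 0.2]
force: [1.3, 0.4, 0.4]
gripper_width: 0.4
gripper_force: 0.0
```

Call:
apply_moves([
  [0, 0, 0, 0, -1],
  [0, 0, 0, 0, -1],
  [0, 0, 0, 0, -1],
  [0, 0, 0, 0, -1],
  [0, 0, 0, 0, -1],
])

```text
time_s: 10.85
ee_pos: [464.8, -410.1, 46.7]
ee_rot: [179.9, -0.1, 0.2]
force: [0.4, -0.2, -0.3]
gripper_width: 0.7
gripper_force: 0.0
```

Call:
apply_moves([
  [0, 0, 0, 0, -1],
  [0, 0, 0, 0, -1],
  [0, 0, 0, 0, -1],
  [0, 0, 0, 0, -1],
  [0, 0, 0, 0, -1],
])

```text
time_s: 11.35
ee_pos: [464.5, -409.9, 45.9]
ee_rot: [180.0, -0.0, 0.2]
force: [-0.2, -0.1, 0.1]
gripper_width: 0.1
gripper_force: 0.0
```

Call:
apply_moves([
  [0, 0, 0, 0, -1],
  [0, 0, 0, 0, -1],
  [0, 0, 0, 0, -1],
  [0, 0, 0, 0, -1],
  [0, 0, 0, 0, -1],
])

```text
time_s: 11.85
ee_pos: [464.5, -409.9, 46.0]
ee_rot: [180.0, -0.0, 0.2]
force: [0.1, -0.4, 0.4]
gripper_width: 0.8
gripper_force: 0.0
```

Call:
apply_moves([
  [0, 0, 0, 0, -1],
  [0, 0, 0, 0, -1],
  [0, 0, 0, 0, -1],
  [0, 0, 0, 0, -1],
  [0, 0, 0, 0, -1],
])

```text
time_s: 12.35
ee_pos: [464.6, -409.9, 46.0]
ee_rot: [180.0, -0.0, 0.2]
force: [-0.1, 0.1, 0.0]
gripper_width: 0.7
gripper_force: 0.0
```

Call:
apply_moves([
  [0, 0, 0, 0, -1],
  [0, 0, 0, 0, -1],
  [0, 0, 0, 0, -1],
  [0, 0, 0, 0, -1],
  [0, 0, 0, 0, -1],
])

```text
time_s: 12.85
ee_pos: [464.5, -409.9, 46.0]
ee_rot: [180.0, -0.0, 0.2]
force: [0.8, -0.2, -0.2]
gripper_width: 1.0
gripper_force: 0.0
```

Call:
apply_moves([
  [0, 0, -0.04, 0, -1],
  [0, 0, -0.08, 0, -1],
  [0, 0, -0.12, 0, -1],
  [0, 0, -0.16, 0, -1],
  [0, 0, -0.195, 0, -1],
])

```text
time_s: 13.35
ee_pos: [464.6, -409.9, 243.4]
ee_rot: [179.9, -0.1, 0.2]
force: [0.1, 0.2, 0.0]
gripper_width: 0.5
gripper_force: 0.0
```

Call:
apply_moves([
  [0, 0, 0, 0, -1],
  [0, 0, 0, 0, -1],
])

```text
time_s: 13.55
ee_pos: [464.6, -410.0, 241.7]
ee_rot: [179.9, -0.1, 0.2]
force: [0.1, 0.6, -0.2]
gripper_width: 0.2
gripper_force: 0.0
```

Call:
apply_moves([
  [-0.005, -0.04, 0, 0, -1],
  [-0.01, -0.08, 0, 0, -1],
  [-0.015, -0.125, 0, 0, -1],
  [-0.02, -0.17, 0, 0, -1],
  [-0.025, -0.215, 0, 0, -1],
])

```text
time_s: 14.05
ee_pos: [437.2, -192.9, 238.9]
ee_rot: [-179.9, 0.2, 0.2]
force: [0.9, 0.2, 0.8]
gripper_width: 0.6
gripper_force: 0.0
```

Call:
apply_moves([
  [0, -0.045, 0, 0, -1],
  [0, -0.09, 0, 0, -1],
  [0, -0.135, 0, 0, -1],
  [0, -0.18, 0, 0, -1],
  [0, -0.225, 0, 0, -1],
])

```text
time_s: 14.55
ee_pos: [436.4, 31.7, 239.3]
ee_rot: [180.0, 0.2, 0.2]
force: [0.9, 0.8, 0.0]
gripper_width: 0.8
gripper_force: 0.0
```

Call:
apply_moves([
  [0.005, -0.04, 0, 0, -1],
  [0.015, -0.08, 0, 0, -1],
  [0.03, -0.12, 0, 0, -1],
  [0.045, -0.155, 0, 0, -1],
  [0.06, -0.19, 0, 0, -1],
])

```text
time_s: 15.05
ee_pos: [496.4, 221.6, 238.9]
ee_rot: [179.9, 0.2, 0.3]
force: [-0.0, -1.3, -0.1]
gripper_width: 0.3
gripper_force: 0.0
```

Call:
apply_moves([
  [0, 0, 0, 0, -1],
  [0, 0, 0, 0, -1],
  [0, 0, 0, 0, -1],
])

```text
time_s: 15.35
ee_pos: [496.2, 219.2, 239.8]
ee_rot: [179.9, 0.1, 0.2]
force: [-0.9, -0.3, -0.5]
gripper_width: 0.3
gripper_force: 0.0
```

Run:
```python
from h import *
T=pose();print(T[:3,3].round(1),env.state()["qpos"].round(1))
np.save("T6.npy",T);cv2.imwrite("pics/w6.png",cams.grab_frame("wrist"))
print(fixed("top",[(215,140),(237,100),(187,150)],[100,100,30]).round())
```

```text
[496.2 219.2 239.8] [ 22.6  14.6  91.2  -0.   74.4 112.5]
[[645. 157. 100.]
 [758. 100. 100.]
 [638. 245.  30.]]
```

View pics/w6.png

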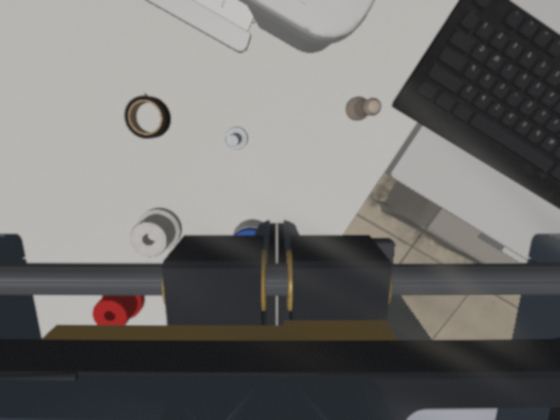

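The plunger tip is at (234,139) and the pestle tip at (373,106). The printer front is well ahead of where the hand will be.

Run:
```python
from h import *
T=np.load("T6.npy")
P=wrist(T,[(234,139),(373,106)],[48,72]);print(P.round(1));print((T[:3,:3].T@(P[0]-T[:3,3])).round(1))
```

```text
[[544.5 264.6  48. ]
 [577.8 127.7  72. ]]
[ 49.  -45.6 191.6]
```

Call:
apply_moves([
  [0.015, -0.015, 0.01, 0, -1],
  [0.03, -0.03, 0.03, 0, -1],
  [0.045, -0.044, 0.05, 0, -1],
  [0.048, -0.046, 0.068, 0, -1],
  [0.048, -0.046, 0.072, 0, -1],
])

```text
time_s: 15.9
ee_pos: [543.9, 265.0, 166.5]
ee_rot: [179.9, 0.3, 0.2]
force: [-0.7, -0.7, -0.3]
gripper_width: 0.6
gripper_force: 0.0
```

Call:
apply_moves([
  [0, 0, 0, 0, -1],
  [0, 0, 0, 0, -1],
  [0, 0, 0, 0, -1],
])

```text
time_s: 16.2
ee_pos: [545.3, 266.2, 170.4]
ee_rot: [-179.9, -0.1, 0.2]
force: [-0.1, -0.3, 0.0]
gripper_width: 0.3
gripper_force: 0.0
```

Run:
```python
from h import *
T=pose();print(T[:3,3].round(1))
np.save("T7.npy",T);cv2.imwrite("pics/w7.png",cams.grab_frame("wrist"))
```

```text
[545.3 266.2 170.4]
```

View pics/w7.png

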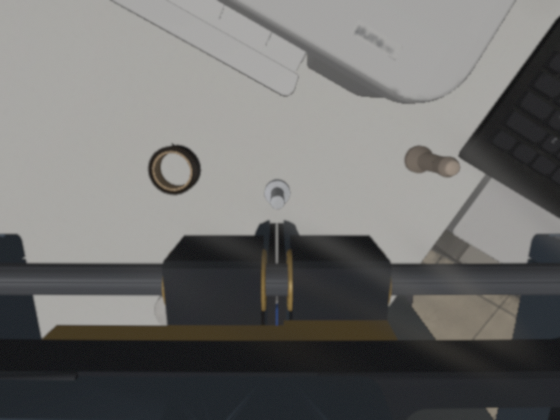

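The plunger tip is at (277,200), dead ahead of the fingertips, just as the die body's bore was. I'll descend, hold, then raise.

Call:
apply_moves([
  [0, 0, 0.03, 0, -1],
  [0, 0, 0.06, 0, -1],
  [0, 0, 0.078, 0, -1],
  [0, 0, 0.086, 0, -1],
  [0, 0, 0.089, 0, -1],
])

```text
time_s: 16.75
ee_pos: [544.9, 266.4, 79.8]
ee_rot: [180.0, 0.0, 0.2]
force: [-0.4, -0.4, 0.2]
gripper_width: 0.6
gripper_force: 0.0
```

Call:
apply_moves([
  [0, 0, 0, 0, -1],
  [0, 0, 0, 0, -1],
  [0, 0, 0, 0, -1],
  [0, 0, 0, 0, -1],
  [0, 0, 0, 0, -1],
])

```text
time_s: 17.25
ee_pos: [545.1, 266.5, 80.3]
ee_rot: [-180.0, -0.0, 0.2]
force: [0.0, 0.2, -0.9]
gripper_width: 0.7
gripper_force: 0.0
```

Call:
apply_moves([
  [0, 0, 0, 0, -1],
  [0, 0, 0, 0, -1],
  [0, 0, 0, 0, -1],
  [0, 0, 0, 0, -1],
  [0, 0, 0, 0, -1],
])

```text
time_s: 17.75
ee_pos: [545.0, 266.4, 79.9]
ee_rot: [180.0, -0.0, 0.2]
force: [1.1, -0.1, -0.3]
gripper_width: 0.6
gripper_force: 0.0
```

Call:
apply_moves([
  [0, 0, 0, 0, -1],
  [0, 0, 0, 0, -1],
  [0, 0, 0, 0, -1],
  [0, 0, 0, 0, -1],
  [0, 0, 0, 0, -1],
])

```text
time_s: 18.25
ee_pos: [545.0, 266.4, 79.9]
ee_rot: [180.0, 0.0, 0.2]
force: [0.1, 0.3, 0.8]
gripper_width: 0.5
gripper_force: 0.0
```

Call:
apply_moves([
  [0, 0, 0, 0, -1],
  [0, 0, 0, 0, -1],
  [0, 0, 0, 0, -1],
  [0, 0, 0, 0, -1],
  [0, 0, 0, 0, -1],
])

```text
time_s: 18.75
ee_pos: [545.0, 266.4, 79.9]
ee_rot: [180.0, -0.0, 0.2]
force: [-0.0, -0.1, -0.7]
gripper_width: 0.4
gripper_force: 0.0
```

Call:
apply_moves([
  [0, 0, 0, 0, -1],
  [0, 0, 0, 0, -1],
  [0, 0, 0, 0, -1],
  [0, 0, 0, 0, -1],
  [0, 0, 0, 0, -1],
])

```text
time_s: 19.25
ee_pos: [545.0, 266.4, 79.9]
ee_rot: [180.0, -0.0, 0.2]
force: [-1.2, 0.6, -0.7]
gripper_width: 0.3
gripper_force: 0.0
```

Call:
apply_moves([
  [0, 0, -0.04, 0, -1],
  [0, 0, -0.08, 0, -1],
  [0, 0, -0.12, 0, -1],
  [0, 0, -0.15, 0, -1],
  [0, 0, -0.16, 0, -1],
])

```text
time_s: 19.75
ee_pos: [546.4, 267.1, 243.8]
ee_rot: [-179.8, -0.4, 0.2]
force: [1.0, 0.6, -0.7]
gripper_width: 0.3
gripper_force: 0.0
```

Call:
apply_moves([
  [0, 0, 0, 0, -1],
  [0, 0, 0, 0, -1],
  [0, 0, 0, 0, -1],
  [0, 0, 0, 0, -1],
  [0, 0, 0, 0, -1],
])

```text
time_s: 20.25
ee_pos: [544.6, 266.3, 238.7]
ee_rot: [179.9, 0.1, 0.2]
force: [-0.8, 0.5, 0.2]
gripper_width: -0.0
gripper_force: 0.0
```

```bash
python3 -c "
from workcell import env
print(env.job_done())"
```

```text
the job is handed in; nothing more can be done
None
```

I pointed at the die body, the spacer ring and the plunger in that order, holding over 2 s about 3 cm above each and raising the hand about 16–20 cm straight up afterwards. No contact showed in the force readings, and the job was handed in at about 20 s; no verdict came back.

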